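Brass balls through a card gap

TASK

Take the green card and hold it standing across the open front of the white tipping bowl, close to the bowl's right side (right as seen from behind the bowl, looking out of its open front), so that only a narrow gap stays open at the front left corner. Keeping it there, press the front of the bowl down with the card until all three brass balls have rolled out through the gap into the wooden catch tray, then stand the green card upright on the bench again, clear of the bowl and the tray.

Things in the scene. Friction and masses are not known exactly. Their poses are not given: they have to be found in the camera images.
- card (a point): centre of the green card, half-way up. It stands like an upside-down T: 94 mm long (its y), 80 high (its z), blade 8 thick (its x), foot 24 wide and 8 high; underside 40 mm below this point; about 90 g. Grip the blade across its thickness, from above, mid-length. An orange card (50 mm long) and a black one (130 mm) of the same shape are not wanted.
- mouth (a point): middle of the front edge of the white bowl's floor, upper face; moves with it, about 135 mm up. x points out of the open front, y to its left, z up. Floor: x -150 to 0, y -75 to 75 mm inside; back wall 26 mm high, side walls 22, none in front. Green card centred at y = -18, x = -25 with its length along y: 10 mm open on the right, too little for a ball, 46 mm on the left.
- bowl (a joint): tilt of the bowl, rad: 0 at rest (leaning 3 degrees back), grows to 0.42 as its front is pressed down; a spring returns it. The hinge lies 120 mm behind the front edge, turned 25 degrees so that the bowl dips to its front left corner. Pressing down 18 mm at x = -25 gives about 0.3 rad, where the balls run well; takes 3 to 7 N.
- catch (a point): middle of the inner floor of the wooden catch tray, fixed to the bowl's stand under the front left corner of the bowl; inside 95 mm (x) by 100 mm (y), floor 6 mm above the bench, walls 60 mm high, 100 mm on the far side. Axes: x away from the bowl, y to its left, z up.
- bead0_center (a point): brass ball, 24 mm diameter, 35 g, one of three alike, loose in the white bowl (they roll freely and lie along its back wall). The point is its centre.
- bead1_center (a point): brass ball, 24 mm diameter, 35 g, one of three alike, loose in the white bowl (they roll freely and lie along its back wall). The point is its centre.
- bead2_center (a point): brass ball, 24 mm diameter, 35 g, one of three alike, loose in the white bowl (they roll freely and lie along its back wall). The point is its centre.
Things that resemble listed ones, but are neither listed nor needed, are in the scene too. Leave any orange or turquoise look-alike of the part that bears bead1_center alone.

How it is judged:
On the way, in this order (a step that is already met when the one before it is completed fails the run):
1. the green card stands across the bowl's open front, leaving only the left gap, with all three balls still in the bowl (x of card in the frame of mouth between -0.075 and 0.012 m and y of card in the frame of mouth between -0.031 and -0.004 m and z of card in the frame of mouth between 0.022 and 0.068 m and angle between the y axis of card and the y axis of mouth, either way round below 0.25 rad and x of each of bead0_center, bead1_center, bead2_center in the frame of mouth below 0 m and z of each of bead0_center, bead1_center, bead2_center in the frame of mouth above -0.005 m), for 0.2 s.
2. all three balls are in the catch tray while the card is still across the front (x of card in the frame of mouth between -0.075 and 0.012 m and y of card in the frame of mouth between -0.031 and -0.004 m and z of card in the frame of mouth between 0.022 and 0.068 m and angle between the y axis of card and the y axis of mouth, either way round below 0.25 rad and x of bead0_center in the frame of catch between -0.048 and 0.048 m and y of bead0_center in the frame of catch between -0.05 and 0.05 m and z of each of bead0_center, bead1_center, bead2_center in the frame of catch below 0.045 m and x of bead1_center in the frame of catch between -0.048 and 0.048 m and y of bead1_center in the frame of catch between -0.05 and 0.05 m and x of bead2_center in the frame of catch between -0.048 and 0.048 m and y of bead2_center in the frame of catch between -0.05 and 0.05 m), for 0.1 s.
At the end, for the whole second after the job is handed in: all three balls lie inside the catch tray (centres less than 45 mm above its floor); the green card stands upright (within 10 degrees) on the bench, at least 100 mm from the tray's middle; the bowl is back at rest (within 0.05 rad) (x of bead0_center in the frame of catch between -0.048 and 0.048 m and y of bead0_center in the frame of catch between -0.05 and 0.05 m and z of each of bead0_center, bead1_center, bead2_center in the frame of catch below 0.045 m and x of bead1_center in the frame of catch between -0.048 and 0.048 m and y of bead1_center in the frame of catch between -0.05 and 0.05 m and x of bead2_center in the frame of catch between -0.048 and 0.048 m and y of bead2_center in the frame of catch between -0.05 and 0.05 m and height (world z) of card below 0.05 m and angle between card's own z axis and vertical below 0.17 rad and horizontal distance between card and catch above 0.1 m and value of joint bowl below 0.05 rad); the robot touches nothing.
It also fails if it takes over 45 s, if anything falls off the work surface, if the arm or the gripper's body presses on something with over 40 N, if the wrist force passes 120 N, or if a joint passes its speed limit or range.

ROBOT

A 6-joint arm with a two-finger parallel gripper is mounted at the origin on the work surface. World frame = base frame: x ahead of the robot, y to its left, z up, the work surface at z = 0. Lengths are in m, angles in rad, forces in N, time in s.
With the tool pointing down it reaches from about 0.375 to 0.975 m from the base axis. Payload 3.8 kg.
Tool frame: the origin (TCP) lies midway between the tips of the shut fingers; the grasp point (between the pads) lies 19 mm behind it; x points along the fingers, z is the direction in which the jaws open and shut, and the axes are right-handed (so a half turn about x gives the same grasp; the last joint's range is limited). The gripper opens to 85 mm and grips with 20 to 120 N. Pads are 22 mm wide; open, the fingers measure 114 mm over their backs; the gripper's body (76 mm by 85 mm) begins 54 mm behind the grasp point. The pads swing forward as they close: fully open they stand 13 mm farther back than shut.
Start: joints at [-0.037, 0.264, 1.604, -0, 1.274, -0.037], TCP at [0.675, -0, 0.231] pointing down, gripper open.
Joint ranges: [-2.63, 2.63], [-0.94, 2.18], [0.31, 2.57], [-1.31, 4.45], [0, 2.66], [-2.55, 2.55]. Speed limits (rad/s): [2.57, 2.57, 3.14, 3.14, 3.14, 3.14].

INTERFACE

Orientations are given as a rotation vector (axis times angle).
In Python, from workcell import * gives the robot as it stands. The module is installed in compiled form; this text tells all that it offers.
- The arm moves only by the tool carry_out, never from a script. Its arguments are lists of equal length, an entry for each row: "offset": the shift along the tool's x, y, z in cm, a list of three; "delta_rot": the turn, a rotation vector about the tool's x, y, z in degrees, a list of three. A call has exactly 5 rows; each row shifts and turns the commanded pose from where the row before left it, along the tool's axes as they then stand; what a row does not reach is not made up. A row lasts 1/12 s, in which the tool goes at most 41.7 mm and 7.16 degrees, less where a joint would pass 70% of its speed; a pose out of reach is approached as far as the arm can. A call is refused whole if a number of a shift passes 4.17 or a number of a turn 7.16, either way. A call with a gripper value outside its range is refused whole. "fingers" is the opening, from -1 (shut) to 1 (fully open), set as the call begins (left out, the last holds). The fingers move at their own pace and stop on an object; "newtons" is the grip in N (left out, the last holds). Time passes only in rows, so rows that do not move let the fingers close, or fill a call up. It gives the time, the measured TCP pose, the force and the opening at its end, in the units of the state.
- read_state(): the state, without advancing time (a new reading comes with each control period).
- read_camera(name): name is "scene" or "side" or "wrist"; returns (picture, depth): 400x640x3 uint8, red, green, blue; 400x640 float32, m along the optical axis (not along the pixel's ray), 0 where there is no reading.
- get_calibration(name): a dict with "fx", "fy", "cx", "cy" (pixels), "R" (3x3) and "t" (3): a world point X has camera coordinates R X + t; the wrist camera has in their place "mount" (4x4, takes a point from camera to tool coordinates, whose origin is the TCP and whose axes are the tool frame's). Camera axes: x right, y down, z forward; pixel columns grow to the right and rows downward; lengths in m; the calibration is good to about 2 mm. A picture is of the moment at which its call begins: read the wrist's pose just before it. get_calibration takes no time and is no camera call.
- finish_job(): hands the job in, once; it reports no verdict.
The state is a dict: "time": time; "q": joint angles; "joint_vel": joint speeds; "joint_torque": joint torques, N m; "tool_pos": TCP position; "tcp_rot": TCP orientation; "wrist_force": force on the tool from outside, world axes, zero at the start; "torque": the same for the moment, N m; "width": opening from 0.0 (shut) to 1.0 (fully open).
Only numpy, scipy, OpenCV 4.12 (cv2) and the standard library are available. Lean on these libraries where they do the work, as an engineer would, in place of code of your own. Each camera call takes 0.05 s, during which the arm holds its last target. There are 200 camera calls.

## Working session

There is one attempt and no reset: what is moved stays moved. The work goes in short steps, Python scripts to look and compute and a tool call to move; the robot and the scene stay as the last step left them, time stands still between calls to the robot, and variables do not carry over. Pictures are saved under pics/ and viewed, about 8 in all and at most 12, crops included, and the job is handed in when it is done.

Besides the shell and the picture viewer there is one more tool, called after ">>>" by a JSON object that holds its "api" and its "payload". carry_out: Moves the arm, as the interface text tells. Its arguments: {"type":"object","properties":{"offset":{"type":"array"},"delta_rot":{"type":"array"},"fingers":{"type":"number"},"newtons":{"type":"number"}},"required":["offset","delta_rot"]}

```bash
mkdir -p pics; python3 - <<'E'
from workcell import *
import cv2,numpy as np
s=read_state();print(s)
for n in("scene","side"):
    p,d=read_camera(n);np.savez(f"{n}0.npz",p=p,d=d);cv2.imwrite(f"pics/{n}0.png",p[:,:,::-1])
    print(n,get_calibration(n))
print(get_calibration("wrist"))
E
```

```text
{'time': 0.0, 'q': array([-3.68832327e-02,  2.64781892e-01,  1.60538565e+00, -2.48617145e-05,
        1.27369247e+00, -3.69241785e-02]), 'joint_vel': array([-5.59639298e-04,  1.01598224e-03, -8.05784627e-05, -3.61570587e-04,
       -7.12279846e-04, -8.30212998e-04]), 'joint_torque': array([ 6.10465631e-04, -5.15121067e+01, -3.67308676e+01, -4.07824507e-05,
        1.31324201e-02,  1.46811578e-05]), 'tool_pos': array([6.74264763e-01, 2.83275542e-05, 2.29936369e-01]), 'tcp_rot': array([9.15737064e-06, 1.57306302e+00, 8.49734719e-05]), 'wrist_force': array([0.33238504, 0.44317438, 0.05051001]), 'torque': array([ 0.04210033, -0.01923218,  0.02784973]), 'width': 0.9956383482947937}
scene {'fx': 413.38395749890174, 'fy': 413.38395749890174, 'cx': 322.9629594944493, 'cy': 197.207200742037, 'R': array([[-0.85376537,  0.52064566, -0.00357577],
       [ 0.38217775,  0.62200927, -0.68340664],
       [-0.35358854, -0.5848355 , -0.73002916]]), 't': array([ 0.46169159, -0.10415216,  1.18489319])}
side {'fx': 370.4152951447383, 'fy': 370.4152951447383, 'cx': 312.8516628032869, 'cy': 196.9860971693611, 'R': array([[-0.99377428, -0.11096041, -0.01002287],
       [-0.07090014,  0.69924553, -0.71135705],
       [ 0.08594092, -0.70621772, -0.70275934]]), 't': array([0.52517437, 0.1505862 , 0.70675424])}
{'fx': 304.30259787882176, 'fy': 304.30259787882176, 'cx': 319.3883803631586, 'cy': 200.56195762162284, 'mount': array([[ 7.58576936e-04, -2.66272309e-01,  9.63897547e-01,
        -1.41259086e-01],
       [ 1.12808503e-03, -9.63896984e-01, -2.66273041e-01,
         6.73598187e-02],
       [ 9.99999076e-01,  1.28934698e-03, -4.30812215e-04,
        -3.54466072e-04],
       [ 0.00000000e+00,  0.00000000e+00,  0.00000000e+00,
         1.00000000e+00]])}
```

View pics/scene0.png

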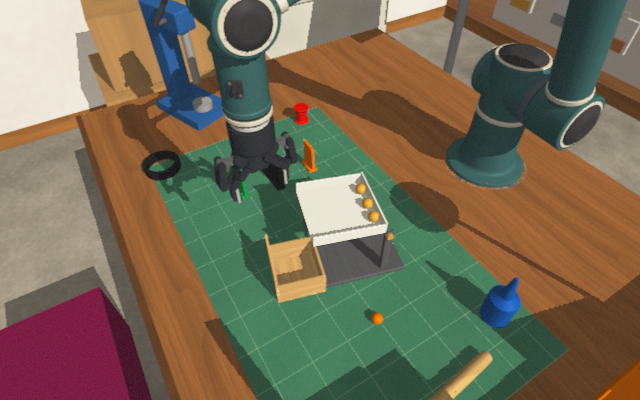

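View pics/side0.png

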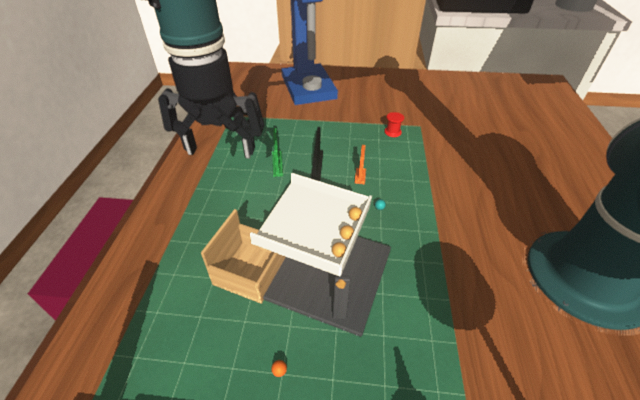

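Both views show the same layout. In the side view, the green card is at (278,155), the black card at (318,152) and the orange card at (361,165). The bowl's back wall, with the balls, is on the robot's side, and its open front faces +x with the tray at (240,265). Candidates for "green card" are the green one (278,155), the black long one (318,152) and the orange short one (361,165). I choose the one at (278,155).

```bash
cat > h.py <<'E'
import numpy as np,cv2
from workcell import *
def cloud(n,d):
    c=get_calibration(n);v,u=np.indices(d.shape)
    P=np.stack([(u-c['cx'])/c['fx']*d,(v-c['cy'])/c['fy']*d,d],-1)
    W=(P-c['t'])@c['R'];W[d<=0]=np.nan;return W
E
python3 - <<'E'
from h import *
Wh=[];
for n in("scene","side"):
    z=np.load(f"{n}0.npz");p,d=z['p'],z['d'];W=cloud(n,d);h=cv2.cvtColor(p,cv2.COLOR_RGB2HSV)
    hh,s,v=[h[...,i].astype(int) for i in range(3)]
    roi=(W[...,0]>.35)&(W[...,0]<1)&(abs(W[...,1])<.45)
    g=roi&(hh>50)&(hh<75)&(s>150)&(v>60)&(W[...,2]>.006)&(W[...,2]<.1)
    G=W[g];print(n,'green',len(G));
    if len(G)>10:
        print(G.min(0),G.max(0),np.median(G,0)); T=G[G[:,2]>.02]; print('rect',cv2.minAreaRect((T[:,:2]*1000).astype(np.float32)))
        print('px',np.argwhere(g).min(0),np.argwhere(g).max(0))
    w=roi&(s<60)&(v>130)&(W[...,2]>.1)&(W[...,2]<.19);Wh.append(W[w])
    o=roi&(hh>8)&(hh<25)&(s>130)&(v>100)&(W[...,2]>.13)&(W[...,2]<.18)
    print('balls',W[o].mean(0),o.sum())
    f=Wh[-1];print(len(f))
    # RANSAC floor
    rng=np.random.default_rng(0);best=0
    for _ in range(500):
        a=f[rng.choice(len(f),3,False)];nn=np.cross(a[1]-a[0],a[2]-a[0]);L=np.linalg.norm(nn)
        if L<1e-5: continue
        nn/=L
        if abs(nn[2])<.9: continue
        k=abs((f-a[0])@nn)<.002
        if k.sum()>best:best=k.sum();K=k
    c=f[K].mean(0);nn=np.linalg.svd(f[K]-c)[2][2];nn*=np.sign(nn[2])
    print('plane',c,nn,best)
    r=cv2.minAreaRect((f[K][:,:2]*1000).astype(np.float32));print(r,cv2.boxPoints(r))
    m=w.copy();m[w]=K;q=np.argwhere(m)
    rA=cv2.minAreaRect((f[:,:2]*1000).astype(np.float32));print('all',rA,cv2.boxPoints(rA))
    if n=='side':
        cv2.imwrite('pics/crop.png',cv2.resize(p[110:310,190:410,::-1],None,fx=3,fy=3,interpolation=cv2.INTER_CUBIC)[:600])
E
```

```text
scene green 98
[ 0.6317335  -0.28934715  0.00614326] [ 0.6596958  -0.22193663  0.08278714] [ 0.64591162 -0.22666028  0.0295149 ]
rect ((649.1204833984375, -256.3885498046875), (9.625404357910156, 68.91801452636719), 12.371249198913574)
px [166 227] [198 248]
balls [0.46763248 0.0638013  0.14762787] 269
4273
plane [0.53092479 0.02976396 0.13320289] [-0.04635002  0.01362248  0.99883237] 2838
((524.1574096679688, 35.97621154785156), (158.0642547607422, 153.278076171875), 74.46253204345703) [[429.14886  -19.638542]
 [576.8255   -60.696907]
 [619.16595   91.590965]
 [471.48932  132.64932 ]]
all ((522.9293823242188, 35.74299621582031), (161.24224853515625, 154.6999053955078), 73.9853744506836) [[426.33932  -20.409813]
 [575.03546  -63.088844]
 [619.5194    91.895805]
 [470.8233   134.57483 ]]
side green 148
[ 0.63315919 -0.30908806  0.00645453] [ 0.66761142 -0.22077894  0.08256225] [ 0.64365967 -0.22698622  0.03983485]
rect ((648.7901611328125, -264.1720886230469), (7.867848873138428, 86.98898315429688), 10.222760200500488)
px [129 273] [174 281]
balls [0.46555964 0.06801618 0.14865054] 419
6761
plane [0.5301158  0.03270502 0.13460979] [-0.0479011   0.0138485   0.99875608] 4704
((523.3262939453125, 38.50834655761719), (159.9859619140625, 155.7118377685547), 73.84127807617188) [[426.28412 -16.65723]
 [575.8445  -59.99171]
 [620.36847  93.67392]
 [470.8081  137.0084 ]]
all ((523.03564453125, 37.185768127441406), (163.12657165527344, 155.55409240722656), 74.00563049316406) [[425.79526  -19.789188]
 [575.32764  -62.651012]
 [620.276     94.16072 ]
 [470.74365  137.02255 ]]
```

View pics/crop.png

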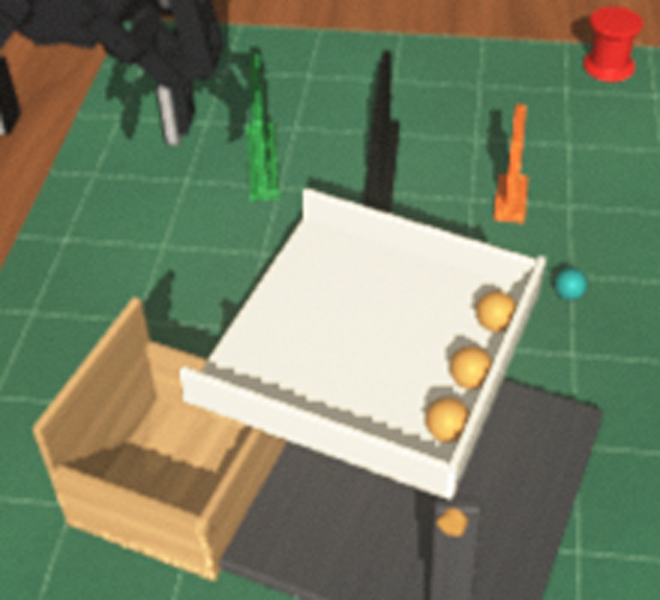

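The crop confirms it: the green T-card is the mid-length one, at crop (262,150). The bowl is empty at the front and its three balls lie along the back wall. I'll now move above the card.

>>> {"api": "carry_out", "payload": {"offset": [[0,-3.8,0],[0,-3.8,0],[0,-3.8,0],[0,-3.8,0],[0,-3.8,0]], "delta_rot": [[0,0,0],[0,0,0],[0,0,0],[0,0,0],[0,0,0]], "fingers": 0.0}}

```text
time: 0.52
tool_pos: [0.6744, -0.1914, 0.2306]
tcp_rot: [-0.0, 1.572, 0.001]
wrist_force: [0.4, 0.4, -0.3]
width: 0.503
```

>>> {"api": "carry_out", "payload": {"offset": [[0,-3.8,-1.25],[0,-3.8,-1.25],[0,0,0],[0,0,0],[0,0,0]], "delta_rot": [[0,0,0],[0,0,0],[-5.1,0,0],[-5.1,0,0],[0,0,0]]}}

```text
time: 0.93
tool_pos: [0.6491, -0.2671, 0.2304]
tcp_rot: [-0.139, 1.567, 0.141]
wrist_force: [-1.1, 0.5, 0.3]
width: 0.504
```

```bash
cat >> h.py <<'E'
from scipy.spatial.transform import Rotation as Ro
def wrist():
    s=read_state();p,d=read_camera("wrist");c=get_calibration("wrist");v,u=np.indices(d.shape)
    P=np.stack([(u-c['cx'])/c['fx']*d,(v-c['cy'])/c['fy']*d,d],-1)
    M=c['mount'];W=(P@M[:3,:3].T+M[:3,3])@Ro.from_rotvec(s['tcp_rot']).as_matrix().T+s['tool_pos'];W[d<=0]=np.nan
    return s,p,W
def gmask(p,W,lo,hi):
    h=cv2.cvtColor(p,cv2.COLOR_RGB2HSV).astype(int)
    return (h[...,0]>50)&(h[...,0]<75)&(h[...,1]>150)&(h[...,2]>60)&(W[...,2]>lo)&(W[...,2]<hi)
E
python3 - <<'E'
from h import *
s,p,W=wrist();print(s['time'],s['tool_pos'],s['tcp_rot'],s['width'])
print(Ro.from_rotvec(s['tcp_rot']).as_matrix())
for lo,hi in((.03,.1),(.065,.1)):
    m=gmask(p,W,lo,hi);G=W[m];print(len(G),G[:,2].max() if len(G) else 0,cv2.minAreaRect((G[:,:2]*1000).astype(np.float32)))
cv2.imwrite('pics/w1.png',p[:,:,::-1])
E
```

```text
0.9333 [ 0.6491257  -0.2671473   0.23036783] [-0.13927071  1.56749498  0.14052683] 0.5036899826948289
[[-1.29401445e-03 -1.77196027e-01  9.84174727e-01]
 [ 6.86284368e-04  9.84175162e-01  1.77197008e-01]
 [-9.99998927e-01  9.04719219e-04 -1.15193002e-03]]
770 0.08061720462174948 ((649.5636596679688, -269.6308898925781), (8.01125717163086, 93.86966705322266), 12.359270095825195)
752 0.08061720462174948 ((649.5636596679688, -269.6308898925781), (8.01125717163086, 93.86966705322266), 12.359270095825195)
```

View pics/w1.png

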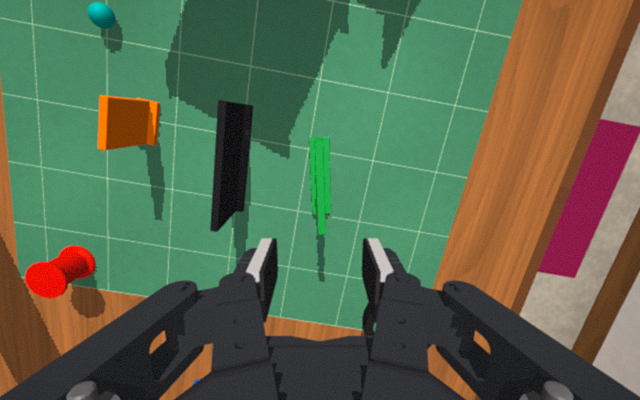

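The wrist view shows the card at px (320,180) between the fingers, clear of the black card at (232,165). The refined centre is (0.6496, -0.2696) with a yaw of 12.4°.

>>> {"api": "carry_out", "payload": {"offset": [[0,-0.25,0.1],[3.8,0,0],[3.8,0,0],[3.8,0,0],[3.8,0,0]], "delta_rot": [[-2.1,0,0],[0,0,0],[0,0,0],[0,0,0],[0,0,0]]}}

```text
time: 1.4
tool_pos: [0.6517, -0.2674, 0.0781]
tcp_rot: [-0.168, 1.564, 0.167]
wrist_force: [0.1, -0.1, -0.3]
width: 0.502
```

>>> {"api": "carry_out", "payload": {"offset": [[3.0,0,0],[0.9,0,0],[0,0,0],[0,0,0],[0,0,0]], "delta_rot": [[0,0,0],[0,0,0],[0,0,0],[0,0,0],[0,0,0]]}}

```text
time: 1.82
tool_pos: [0.6537, -0.269, 0.0433]
tcp_rot: [-0.17, 1.56, 0.166]
wrist_force: [0.4, -0.1, 0.6]
width: 0.501
```

>>> {"api": "carry_out", "payload": {"offset": [[0,0,0],[0,0,0],[0,0,0],[0,0,0],[0,0,0]], "delta_rot": [[0,0,0],[0,0,0],[0,0,0],[0,0,0],[0,0,0]], "fingers": -1, "newtons": 60}}

```text
time: 2.23
tool_pos: [0.6526, -0.2689, 0.0423]
tcp_rot: [-0.17, 1.562, 0.167]
wrist_force: [0.3, 0.1, 5.4]
width: 0.09
```

>>> {"api": "carry_out", "payload": {"offset": [[0,0,0],[0,0,0],[0,0,0],[0,0,0],[0,0,0]], "delta_rot": [[0,0,0],[0,0,0],[0,0,0],[0,0,0],[0,0,0]]}}

```text
time: 2.65
tool_pos: [0.6526, -0.2689, 0.0423]
tcp_rot: [-0.169, 1.562, 0.167]
wrist_force: [0.8, -0.1, 6.6]
width: 0.086
```

Gripped, with a width of about 7.3 mm. Next I lift, turn 28.3° and traverse to above the bowl.

>>> {"api": "carry_out", "payload": {"offset": [[-4.1,0,0],[-4.1,0,0],[-4.1,0,0],[-4.1,0,0],[-4.1,0,0]], "delta_rot": [[0,0,0],[0,0,0],[0,0,0],[0,0,0],[0,0,0]]}}

```text
time: 3.07
tool_pos: [0.6507, -0.268, 0.2467]
tcp_rot: [-0.168, 1.565, 0.169]
wrist_force: [0.9, -0.2, -2.4]
width: 0.085
```

>>> {"api": "carry_out", "payload": {"offset": [[0,0,0],[0,0,0],[0,0,0],[0,0,0],[0,0,0]], "delta_rot": [[7.1,0,0],[7.1,0,0],[7.1,0,0],[7.0,0,0],[0,0,0]]}}

```text
time: 3.48
tool_pos: [0.651, -0.2681, 0.2448]
tcp_rot: [0.222, 1.56, -0.221]
wrist_force: [0.2, 0.5, -1.5]
width: 0.092
```

>>> {"api": "carry_out", "payload": {"offset": [[0,3,-1.96],[0,3,-1.96],[0,3,-1.96],[0,3,-1.96],[0,3,-1.96]], "delta_rot": [[0,0,0],[0,0,0],[0,0,0],[0,0,0],[0,0,0]]}}

```text
time: 3.9
tool_pos: [0.5975, -0.0958, 0.2447]
tcp_rot: [0.217, 1.561, -0.217]
wrist_force: [0.2, 0.5, -2.0]
width: 0.086
```

>>> {"api": "carry_out", "payload": {"offset": [[0,3,-1.96],[0,3,-1.96],[0,3,-1.96],[0,0,0],[0,0,0]], "delta_rot": [[0,0,0],[0,0,0],[0,0,0],[0,0,0],[0,0,0]]}}

```text
time: 4.32
tool_pos: [0.5661, 0.0073, 0.2452]
tcp_rot: [0.214, 1.56, -0.214]
wrist_force: [-0.1, -0.3, -1.2]
width: 0.082
```

```bash
cat > chk.py <<'E'
from h import *
import sys
def mouthframe():
    x=np.array([.961,-.277]);y=np.array([.277,.961]);return np.array([.597,.0153]),x,y
s=read_state();print(s['time'],s['tool_pos'],s['tcp_rot'],s['wrist_force'],s['width'])
R=Ro.from_rotvec(s['tcp_rot']).as_matrix();print(R.round(3))
o,x,y=mouthframe();t=s['tool_pos'][:2]-o;print('tcp in mouth',t@x,t@y,'z',s['tool_pos'][2])
ims=[]
for n in("scene","side"):
    p,d=read_camera(n);W=cloud(n,d);m=gmask(p,W,s['tool_pos'][2]-.06,s['tool_pos'][2]+.06)
    G=W[m];print(n,len(G))
    if len(G)>20:
        q=(G[:,:2]-o);a,b=q@x,q@y
        print(' x %.4f..%.4f y %.4f..%.4f z %.4f..%.4f'%(a.min(),a.max(),b.min(),b.max(),G[:,2].min(),G[:,2].max()),cv2.minAreaRect((G[:,:2]*1000).astype(np.float32)))
    r=p[140:290,220:420] if n=="scene" else p[130:290,200:400]
    ims.append(cv2.resize(r[:150,:200],(400,300),interpolation=cv2.INTER_CUBIC))
cv2.imwrite(sys.argv[1],np.hstack(ims)[:,:,::-1])
E
python3 chk.py pics/c1.png
```

```text
4.3167 [0.56607308 0.00732155 0.24515677] [ 0.214065    1.56039425 -0.2143491 ] [-0.12527683 -0.30667443 -1.17309014] 0.08205544028035967
[[-0.     0.27   0.963]
 [-0.     0.963 -0.27 ]
 [-1.    -0.    -0.   ]]
tcp in mouth -0.027510738787218585 -0.016234043390401763 z 0.24515677033864985
scene 464
 x -0.0375..-0.0094 y -0.0609..0.0322 z 0.2068..0.2851 ((572.2869262695312, 7.791004180908203), (94.1692886352539, 26.057714462280273), 83.68962860107422)
side 244
 x -0.0370..-0.0178 y -0.0603..0.0309 z 0.2083..0.2853 ((560.5809936523438, 11.327117919921875), (91.33849334716797, 19.198932647705078), 65.40640258789062)
```

View pics/c1.png

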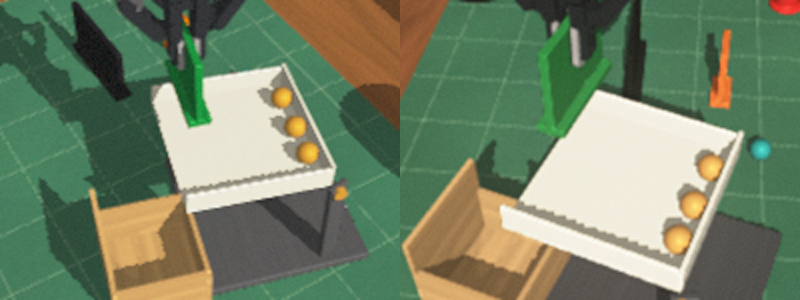

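The card is held upright over the bowl's front. Its mouth-frame centre is about (-24, -14) mm with the underside near z 0.204, and the balls are still at the back wall. I'll shift 2 mm right, lower to just above the floor and dwell.

>>> {"api": "carry_out", "payload": {"offset": [[0,-0.2,0],[3,0,0],[2.5,0,0],[1,0,0],[0,0,0]], "delta_rot": [[0,0,0],[0,0,0],[0,0,0],[0,0,0],[0,0,0]]}}

```text
time: 4.83
tool_pos: [0.5644, 0.0024, 0.1771]
tcp_rot: [0.22, 1.566, -0.221]
wrist_force: [-0.5, 0.3, 1.3]
width: 0.082
```

>>> {"api": "carry_out", "payload": {"offset": [[0,0,0],[0,0,0],[0,0,0],[0,0,0],[0,0,0]], "delta_rot": [[0,0,0],[0,0,0],[0,0,0],[0,0,0],[0,0,0]]}}

```text
time: 5.25
tool_pos: [0.567, 0.0037, 0.1814]
tcp_rot: [0.219, 1.558, -0.219]
wrist_force: [-0.6, 1.4, -1.2]
width: 0.084
```

```bash
python3 chk.py pics/c2.png
```

```text
5.25 [0.56698372 0.00371138 0.18142405] [ 0.21921143  1.55778119 -0.21887362] [-0.56604392  1.35212955 -1.18360379] 0.08370659728041807
[[ 0.002  0.276  0.961]
 [-0.     0.961 -0.276]
 [-1.     0.     0.002]]
tcp in mouth -0.02563559197790993 -0.01945117696219346 z 0.18142404920277677
scene 396
 x -0.0353..-0.0073 y -0.0636..0.0293 z 0.1433..0.2206 ((572.9305419921875, 4.395870208740234), (93.68610382080078, 24.963966369628906), 82.10321807861328)
side 63
 x -0.0359..-0.0176 y -0.0587..0.0286 z 0.1442..0.2217 ((565.35791015625, 8.372318267822266), (87.55142211914062, 10.362339973449707), 66.33321380615234)
```

View pics/c2.png

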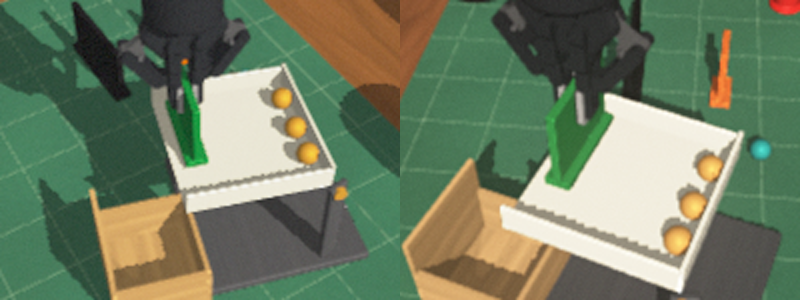

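The card is across the front at about (-22, -17) mm, roughly 5 mm above the floor, with the balls still at the back. Step 1 should be met. Next I press down gradually.

>>> {"api": "carry_out", "payload": {"offset": [[0.3,0,0],[0.3,0,0],[0.3,0,0],[0.3,0,0],[0.3,0,0]], "delta_rot": [[0,0,0],[0,0,0],[0,0,0],[0,0,0],[0,0,0]]}}

```text
time: 5.77
tool_pos: [0.5674, 0.0037, 0.1661]
tcp_rot: [0.219, 1.557, -0.219]
wrist_force: [1.6, -0.2, 6.5]
width: 0.085
```

>>> {"api": "carry_out", "payload": {"offset": [[0.2,0,0],[0.2,0,0],[0.2,0,0],[0.2,0,0],[0,0,0]], "delta_rot": [[0,0,0],[0,0,0],[0,0,0],[0,0,0],[0,0,0]]}}

```text
time: 6.18
tool_pos: [0.5669, 0.0038, 0.1574]
tcp_rot: [0.219, 1.558, -0.219]
wrist_force: [1.6, 1.0, 3.0]
width: 0.084
```

>>> {"api": "carry_out", "payload": {"offset": [[0,0,0],[0,0,0],[0,0,0],[0,0,0],[0,0,0]], "delta_rot": [[0,0,0],[0,0,0],[0,0,0],[0,0,0],[0,0,0]]}}

```text
time: 6.6
tool_pos: [0.567, 0.0038, 0.1581]
tcp_rot: [0.219, 1.558, -0.219]
wrist_force: [1.6, 2.1, 5.0]
width: 0.089
```

```bash
python3 chk.py pics/c3.png
```

```text
6.6 [0.56703576 0.00382453 0.15810926] [ 0.21927071  1.55805455 -0.21882689] [1.6181409  2.12414173 4.99724841] 0.08871352625026162
[[ 0.002  0.276  0.961]
 [ 0.     0.961 -0.276]
 [-1.     0.001  0.002]]
tcp in mouth -0.025616929946733404 -0.019328025260148096 z 0.15810926379205162
scene 366
 x -0.0350..-0.0075 y -0.0606..0.0293 z 0.1192..0.1984 ((573.8618774414062, 5.555763244628906), (89.90473937988281, 23.993919372558594), 83.93496704101562)
side 66
 x -0.0352..-0.0194 y -0.0600..0.0290 z 0.1219..0.1987 ((565.1631469726562, 8.248641967773438), (89.50216674804688, 8.323908805847168), 67.24735260009766)
```

View pics/c3.png

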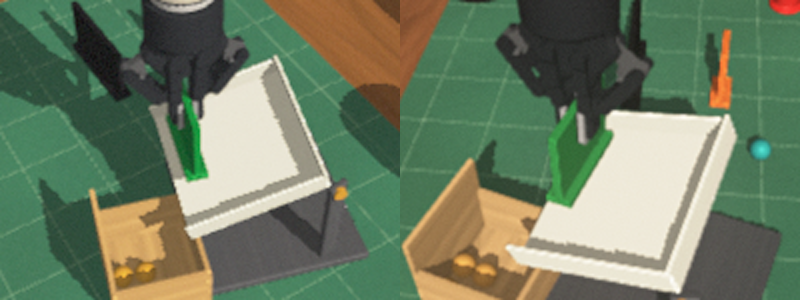

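Two balls show in the tray, at crop (122,272) and (146,268). The third isn't visible and may be hidden behind the tray wall, so I'll wait a moment and look again from all cameras.

>>> {"api": "carry_out", "payload": {"offset": [[0,0,0],[0,0,0],[0,0,0],[0,0,0],[0,0,0]], "delta_rot": [[0,0,0],[0,0,0],[0,0,0],[0,0,0],[0,0,0]]}}

```text
time: 7.12
tool_pos: [0.5671, 0.0038, 0.1582]
tcp_rot: [0.219, 1.558, -0.219]
wrist_force: [2.6, 1.5, 6.3]
width: 0.085
```

```bash
python3 - <<'E'
from h import *
a=[]
for n in("scene","side"):
    p,d=read_camera(n)
    r=p[215:305,255:345] if n=="scene" else p[205:305,195:295]
    a.append(cv2.resize(r,(400,400),interpolation=cv2.INTER_CUBIC))
s,p,W=wrist();b=cv2.resize(p,(320,200))
a=np.hstack(a);c=np.zeros((200,800,3),np.uint8);c[:,:320]=b
cv2.imwrite('pics/c4.png',np.vstack([a,c])[:,:,::-1])
E
```

```text
(no output)
```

View pics/c4.png

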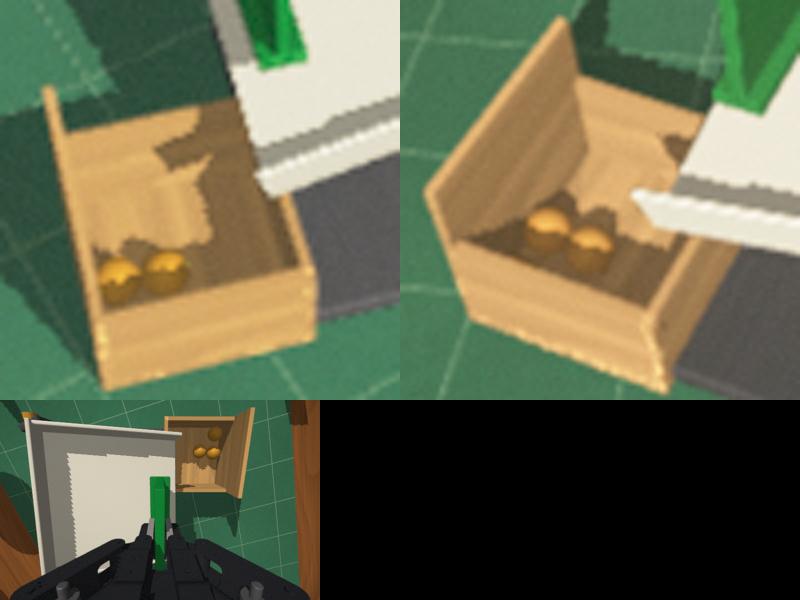

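The wrist view shows all three balls in the tray, at (215,433), (200,452) and (214,452), and the bowl is empty. Before lifting, I'll check the card pose in the tilted bowl frame.

```bash
python3 - <<'E'
from h import *
for n in("scene","side"):
    p,d=read_camera(n);W=cloud(n,d);h=cv2.cvtColor(p,cv2.COLOR_RGB2HSV).astype(int)
    w=(h[...,1]<60)&(h[...,2]>90)&(W[...,2]>.07)&(W[...,2]<.22)&(W[...,0]>.4)&(W[...,0]<.66)&(abs(W[...,1]-.03)<.13)
    f=W[w];rng=np.random.default_rng(0);best=0
    for _ in range(600):
        a=f[rng.choice(len(f),3,False)];N=np.cross(a[1]-a[0],a[2]-a[0]);L=np.linalg.norm(N)
        if L<1e-5 or abs(N[2])/L<.85: continue
        N/=L;k=abs((f-a[0])@N)<.0025
        if k.sum()>best:best=k.sum();K=k
    c=f[K].mean(0);N=np.linalg.svd(f[K]-c,full_matrices=False)[2][2];N*=np.sign(N[2])
    e=np.cross([0,1,0],N);e/=np.linalg.norm(e);g=np.cross(N,e)
    q=np.stack([(f[K]-c)@e,(f[K]-c)@g],1)*1000;r=cv2.minAreaRect(q.astype(np.float32))
    B=cv2.boxPoints(r)/1000;C=c+B[:,:1]*e+B[:,1:]*g;C=C[np.argsort(C[:,0]*.961-C[:,1]*.277)]
    fr=C[2:];fr=fr[np.argsort(fr[:,1])];m=fr.mean(0);y=fr[1]-fr[0];y/=np.linalg.norm(y);x=np.cross(y,N)
    s=read_state();T=s['tool_pos'];card=np.array([.5697+.0,.0048,T[2]+.0005])
    print(n,best,'size',r[1],'tilt',np.degrees(np.arccos(N[2])),'mouth',m,'x',x)
    for cd in(card,np.array([T[0],T[1],T[2]])): print(' card in mouth',(cd-m)@x,(cd-m)@y,(cd-m)@N)
    print(' ang',np.arccos(y@np.array([.276,.961,0])))
s,p,W=wrist();h=cv2.cvtColor(p,cv2.COLOR_RGB2HSV).astype(int)
o=(h[...,0]>8)&(h[...,0]<24)&(h[...,1]>190)&(h[...,2]>70)&(W[...,2]<.06)&(W[...,0]>.5);P=W[o];print('balls',len(P),P.min(0) if len(P) else 0,P.max(0) if len(P) else 0)
E
```

```text
scene 3190 size (160.44232177734375, 168.93768310546875) tilt 18.82375274869928 mouth [0.59501926 0.01578503 0.09593542] x [ 0.9152485  -0.28762357 -0.28212209]
 card in mouth -0.0377212274463285 -0.02669504406883705 0.0506522750821063
 card in mouth -0.03972161242397591 -0.02823807871017535 0.049272528392595945
 ang 0.15965964334958785
side 4254 size (168.55404663085938, 169.64920043945312) tilt 18.893645748850442 mouth [0.5959659  0.02075339 0.09653311] x [ 0.91677757 -0.27991693 -0.28489541]
 card in mouth -0.03731737911289597 -0.031258544343736074 0.04935519130651911
 card in mouth -0.03931561260458674 -0.032769806416420764 0.04797916257612086
 ang 0.15827576249691755
balls 3015 [ 0.6445966  -0.37024347 -0.00397792] [0.88063978 0.09306335 0.03035375]
```

Card y in the tilted frame comes out at -27 to -31 mm, which is borderline against the -31 limit. I'll slide the card 10 mm left while still pressing, so the step is met with margin, and hold it there.

>>> {"api": "carry_out", "payload": {"offset": [[0,0.25,0],[0,0.25,0],[0,0.25,0],[0,0.25,0],[0,0,0]], "delta_rot": [[0,0,0],[0,0,0],[0,0,0],[0,0,0],[0,0,0]]}}

```text
time: 7.83
tool_pos: [0.5699, 0.0134, 0.158]
tcp_rot: [0.219, 1.558, -0.219]
wrist_force: [2.5, 1.2, 4.9]
width: 0.086
```

>>> {"api": "carry_out", "payload": {"offset": [[0,0,0],[0,0,0],[0,0,0],[0,0,0],[0,0,0]], "delta_rot": [[0,0,0],[0,0,0],[0,0,0],[0,0,0],[0,0,0]]}}

```text
time: 8.25
tool_pos: [0.5699, 0.0134, 0.158]
tcp_rot: [0.219, 1.558, -0.219]
wrist_force: [2.6, 1.1, 5.4]
width: 0.089
```

```bash
python3 chk.py pics/c5.png
```

```text
8.25 [0.56989    0.01344275 0.15804346] [ 0.21930474  1.55775325 -0.21874459] [2.59836376 1.11378531 5.42567279] 0.08917052656712035
[[ 0.002  0.275  0.961]
 [ 0.     0.961 -0.275]
 [-1.     0.001  0.002]]
tcp in mouth -0.02553825627220816 -0.00929428559159568 z 0.15804346293554405
scene 367
 x -0.0352..-0.0074 y -0.0524..0.0397 z 0.1178..0.1977 ((575.97216796875, 14.620231628417969), (92.35588836669922, 23.297672271728516), 81.66921997070312)
side 65
 x -0.0349..-0.0175 y -0.0492..0.0386 z 0.1229..0.1984 ((568.1122436523438, 18.455154418945312), (89.29830932617188, 10.356219291687012), 66.24678039550781)
```

>>> {"api": "carry_out", "payload": {"offset": [[-0.5,0,0],[-0.5,0,0],[-0.5,0,0],[-0.6,0,0],[-0.6,0,0]], "delta_rot": [[0,0,0],[0,0,0],[0,0,0],[0,0,0],[0,0,0]]}}

```text
time: 8.77
tool_pos: [0.5677, 0.0132, 0.1837]
tcp_rot: [0.219, 1.563, -0.22]
wrist_force: [0.4, 0.1, -1.7]
width: 0.088
```

>>> {"api": "carry_out", "payload": {"offset": [[-2,0,0],[-2.5,0,0],[-2.5,0,0],[0,0,0],[0,0,0]], "delta_rot": [[0,0,0],[0,0,0],[0,0,0],[0,0,0],[0,0,0]]}}

```text
time: 9.18
tool_pos: [0.5694, 0.0132, 0.2555]
tcp_rot: [0.219, 1.558, -0.219]
wrist_force: [-0.9, 0.4, -1.7]
width: 0.084
```

>>> {"api": "carry_out", "payload": {"offset": [[0,-2.6,2.17],[0,-2.6,2.17],[0,-2.6,2.17],[0,-2.6,2.17],[0,-2.6,2.17]], "delta_rot": [[0,0,0],[0,0,0],[0,0,0],[0,0,0],[0,0,0]]}}

```text
time: 9.6
tool_pos: [0.6362, -0.1425, 0.2512]
tcp_rot: [0.22, 1.565, -0.219]
wrist_force: [0.4, 0.3, -0.9]
width: 0.084
```

>>> {"api": "carry_out", "payload": {"offset": [[0,-2.6,2.17],[0,-2.6,2.17],[0,-2.6,2.17],[0,0,0],[0,0,0]], "delta_rot": [[0,0,0],[0,0,0],[0,0,0],[0,0,0],[0,0,0]]}}

```text
time: 10.02
tool_pos: [0.6772, -0.2359, 0.2504]
tcp_rot: [0.223, 1.565, -0.22]
wrist_force: [0.1, 0.6, -1.3]
width: 0.089
```

>>> {"api": "carry_out", "payload": {"offset": [[4,0,0],[4,0,0],[4,0,0],[4,0,0],[2.5,0,0]], "delta_rot": [[0,0,0],[0,0,0],[0,0,0],[0,0,0],[0,0,0]]}}

```text
time: 10.43
tool_pos: [0.6739, -0.2312, 0.0627]
tcp_rot: [0.221, 1.569, -0.217]
wrist_force: [-0.9, -0.4, -1.6]
width: 0.086
```

>>> {"api": "carry_out", "payload": {"offset": [[0,0,0],[0,0,0],[0,0,0],[0,0,0],[0,0,0]], "delta_rot": [[0,0,0],[0,0,0],[0,0,0],[0,0,0],[0,0,0]]}}

```text
time: 10.85
tool_pos: [0.6809, -0.2351, 0.073]
tcp_rot: [0.218, 1.554, -0.22]
wrist_force: [-0.4, 0.5, -0.9]
width: 0.088
```

>>> {"api": "carry_out", "payload": {"offset": [[0.9,0,0],[0.9,0,0],[0.7,0,0],[0.3,0,0],[0,0,0]], "delta_rot": [[0,0,0],[0,0,0],[0,0,0],[0,0,0],[0,0,0]]}}

```text
time: 11.27
tool_pos: [0.6785, -0.2344, 0.042]
tcp_rot: [0.22, 1.56, -0.219]
wrist_force: [-1.9, 1.5, 6.7]
width: 0.088
```

>>> {"api": "carry_out", "payload": {"offset": [[0.1,0,0],[0.1,0,0],[0.1,0,0],[0,0,0],[0,0,0]], "delta_rot": [[0,0,0],[0,0,0],[0,0,0],[0,0,0],[0,0,0]]}}

```text
time: 11.68
tool_pos: [0.6787, -0.2345, 0.042]
tcp_rot: [0.219, 1.56, -0.219]
wrist_force: [-7.5, 4.1, 19.5]
width: 0.085
```

On the bench, with about 20 N of contact force. I ease off, release and retreat.

>>> {"api": "carry_out", "payload": {"offset": [[-0.1,0,0],[-0.1,0,0],[0,0,0],[0,0,0],[0,0,0]], "delta_rot": [[0,0,0],[0,0,0],[0,0,0],[0,0,0],[0,0,0]]}}

```text
time: 12.1
tool_pos: [0.6787, -0.2345, 0.042]
tcp_rot: [0.219, 1.56, -0.219]
wrist_force: [-2.9, 1.1, 10.4]
width: 0.085
```

>>> {"api": "carry_out", "payload": {"offset": [[0,0,0],[0,0,0],[0,0,0],[0,0,0],[0,0,0]], "delta_rot": [[0,0,0],[0,0,0],[0,0,0],[0,0,0],[0,0,0]], "fingers": 0.0}}

```text
time: 12.52
tool_pos: [0.6782, -0.2344, 0.0396]
tcp_rot: [0.219, 1.561, -0.219]
wrist_force: [-0.3, -0.5, 0.0]
width: 0.505
```

>>> {"api": "carry_out", "payload": {"offset": [[-2,0,0],[-4,0,0],[-4,0,0],[-4,0,0],[-4,0,0]], "delta_rot": [[0,0,0],[0,0,0],[0,0,0],[0,0,0],[0,0,0]]}}

```text
time: 12.93
tool_pos: [0.6782, -0.2343, 0.2215]
tcp_rot: [0.219, 1.561, -0.219]
wrist_force: [0.8, -0.1, -0.1]
width: 0.498
```

>>> {"api": "carry_out", "payload": {"offset": [[0,0,0],[0,0,0],[0,0,0],[0,0,0],[0,0,0]], "delta_rot": [[0,0,0],[0,0,0],[0,0,0],[0,0,0],[0,0,0]]}}

```text
time: 13.35
tool_pos: [0.6773, -0.234, 0.2173]
tcp_rot: [0.22, 1.564, -0.219]
wrist_force: [-1.0, -0.9, 0.3]
width: 0.499
```

```bash
python3 - <<'E'
from h import *
p,d=read_camera("scene");q,_=read_camera("side")
s,w,W=wrist();m=gmask(w,W,.03,.1);G=W[m];print(s['time'],s['tool_pos'],s['wrist_force'],len(G),G[:,2].max(),cv2.minAreaRect((G[:,:2]*1000).astype(np.float32)))
a=np.hstack([cv2.resize(p[130:310,200:420],(400,327)),cv2.resize(q[110:310,180:400],(400,327))]);b=np.hstack([cv2.resize(w,(400,250)),np.zeros((250,400,3),np.uint8)])
cv2.imwrite('pics/end.png',np.vstack([a,b])[:,:,::-1])
E
```

```text
13.45 [ 0.67760676 -0.23411144  0.21784214] [-0.13326582 -0.79815572 -0.42307622] 798 0.0806461663131963 ((678.6216430664062, -234.51986694335938), (93.25444793701172, 7.119330883026123), 74.13777160644531)
```

View pics/end.png

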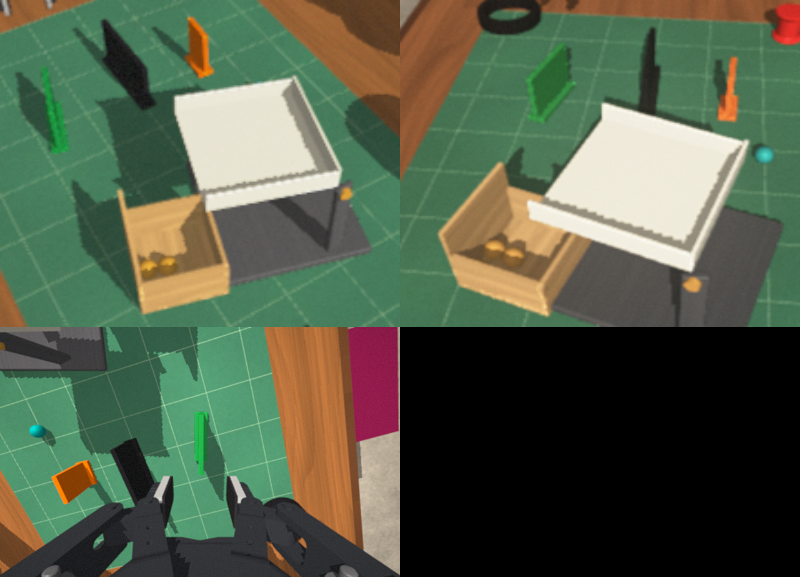

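```bash
python3 -c "
from workcell import *
print(finish_job())"
```

```text
the job is handed in; nothing more can be done
None
```

I tipped all three brass balls out through the left gap into the catch tray, stood the green card back on the bench, and handed the job in at about 13.5 s. No verdict was reported.

**Card across the front:** Before pressing, I measured the card at x about -22 mm and y about -17 mm in the bowl's frame, with the balls still at the back wall.

**Step 2 position check:** With the bowl pressed, the card's y came out at -27 mm from one camera and -31 mm from the other, against a limit of -31. The two disagreed and the fit was noisy, so I slid the card 10 mm left and held it there. I moved it by the arm's reading and did not repeat the tilted-frame fit.

**Final checks:**
- **Card:** it stands upright at (0.679, -0.235), top at 81 mm, well clear of the bowl and tray. The black and orange cards did not move.
- **Bowl:** it looks back at rest in the pictures; I did not measure its angle.
- **Gripper:** it is clear, with close to zero force on it.
- **Balls:** the last pictures show only two of them, with the third probably behind the tray wall as before. The wrist camera showed all three in the tray earlier, while the card was still pressing.

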